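# Pop the transit case and bed the polished ball

## Robot

A 6-joint arm with a two-finger parallel gripper is mounted at the origin on the work surface. World frame = base frame: x ahead of the robot, y to its left, z up, the work surface at z = 0. Lengths are in m, angles in rad, forces in N, time in s.
With the tool pointing down it reaches from about 0.275 to 0.75 m from the base axis. Payload 10.2 kg.
Tool frame: the origin (TCP) lies between the finger pads; the fingertips stand 19 mm ahead of it and the grasp point (between the pads) is the TCP; z points along the fingers, y is the line along which they close (so a half turn about z gives the same grasp; the last joint's range is limited). The gripper opens to 85 mm and grips with 20 to 120 N. Pads are 22 mm wide; open, the fingers measure 114 mm over their backs; the gripper's body (76 mm by 85 mm) begins 54 mm behind the grasp point. The pads swing forward as they close: fully open they stand 13 mm farther back than shut.
Start: joints at [-1.489, 0.313, 1.498, -0, 1.331, -0.223], TCP at [0.158, -0.501, 0.25] pointing down, gripper open.
Joint ranges: [-2.94, 2.94], [-0.97, 2.17], [0.19, 2.56], [-1.23, 4.37], [0.02, 3.11], [-2.88, 2.88]. Speed limits (rad/s): [2.39, 2.39, 3.01, 3.14, 3.14, 3.14].

## Interface

Orientations are given as a unit quaternion [w, x, y, z].
In Python, from cell import r gives the robot as it stands.
- The arm moves only by the tool move_arm, never from a script. Its argument "increments" is a list of rows, each a list of 4 numbers: the shift along the tool's x, y, z in mm, then the turn about the tool's z in degrees. A call has 1 to 8 rows; each row is the pose to reach, as a shift and turn from the pose commanded when the call began, along the tool's axes at that moment; what a row does not reach only later rows make up. A row lasts 1/12 s, in which the tool goes at most 41.7 mm and 7.16 degrees, less where a joint would pass 70% of its speed; a pose out of reach is approached as far as the arm can. A call with a gripper value outside its range is refused whole. "fingers" is the finger opening in mm, from 0 to 85.4, set as the call begins (left out, the last holds). The fingers move at their own pace and stop on an object; "newtons" is the grip in N (left out, the last holds). Time passes only in rows, so rows that repeat a pose let the fingers close. It gives the time, the measured TCP pose, the force, the opening and the grip force at its end, in the units of the state.
- r.state(): the state, without advancing time (a new reading comes with each control period).
- r.read_camera(name): name is "side" or "top"; returns a dict with "color" (384x512x3 uint8, red, green, blue), "camera_matrix" (3x3 intrinsics, pixels), "R" (3x3) and "t" (3): a world point X has camera coordinates R X + t. Camera axes: x right, y down, z forward; pixel columns grow to the right and rows downward; lengths in m; the calibration is good to about 2 mm. A picture is of the moment at which its call begins. There is no depth.
- r.finish_job(): hands the job in; it is judged then, once.
The state is a dict: "clock": time; "q": joint angles; "joint_velocities": joint speeds; "tau": joint torques, N m; "tool_pos": TCP position; "tcp_rot": TCP orientation; "ft_force": force on the tool from outside, world axes, zero at the start; "moment": the same for the moment, N m; "gripper_width": opening from 0.0 (shut) to 1.0 (fully open); "finger_force": force on a finger pad.
Only numpy, scipy, OpenCV 4.12 (cv2) and the standard library are available. Lean on these libraries where they do the work, as an engineer would, in place of code of your own. Each camera call takes 0.05 s, during which the arm holds its last target. There are 200 camera calls.

## Task

Pick up the red-handled chisel and, with its blade under the yellow lip, pry up the snap lid of the blue case so that it springs open. Lay the chisel down on the counter, then lower the polished white marble ball gently into the rubber ring on the floor of the case and let it go; do not drop it or bang it against the case. Leave the rough brown ball and the other things where they are.

Things in the scene. Friction and masses are not known exactly. Their poses are not given: they have to be found in the camera images.
- case: Blue open-topped case, fixed, 170 x 170 mm outside, 100 mm tall, walls and floor 6 mm. Origin: centre of its underside. Own +x points from the front (yellow lip) to the rear (hinge), z up; the front faces world -y within 0.3 rad. In the middle of its floor a black rubber ring (68 mm outside, 44 mm inside diameter, 10 mm tall) is a nest for the ball.
- lid (a joint): Hinge of the case's blue lid (170 x 170 x 6 mm) along the top of the rear wall: 0 shut, 1.9 rad fully open (leaning back, clear of the mouth). A spring catch inside the front holds it shut; lifting the lip by some 4 to 8 mm with about 3 to 5 N frees it, and a spring then swings it fully open by itself within about 2 s; it stays open.
- lip (a point): Middle of the front edge of the lid's yellow lip, on its underside (100 mm above the counter when shut). The lip is 80 mm wide, 5 mm thick and juts 25 mm out from the case's front wall, with free space below it. Axes as the case's while the lid is shut.
- nest (a point): Centre of the rubber ring in the case, at the height of its top (16 mm above the counter). The ball resting in the ring has its centre 25 mm above this point.
- chisel: Pry chisel lying flat, loose, about 150 g; gripped weakly or far back it tilts under load. Red handle 100 mm long (own x), 24 mm wide (y), 34 mm tall (z). Origin: centre of the underside of the handle; +x points to the tip of the flat steel blade, 120 mm from the origin. The blade is 18 mm wide, 4 mm thick, lies 15 to 19 mm above the underside and is free from x = 59 to 120 mm.
- ball_center (a point): Centre of the polished white marble ball, 66 mm diameter, about 0.4 kg, loose in a black rubber ring stand (76 mm outside diameter, 14 mm tall, fixed); its centre is 39 mm above the counter at the start.
- rough_center (a point): Centre of the rough brown ball, 66 mm diameter, in a second stand of the same kind; not to be moved. Which ball is in which place varies.
- felts: Bystander: stack of pale felt discs, 90 mm diameter, 60 mm tall; origin under its centre.
- sander: Bystander: black sanding block 70 x 120 x 30 mm (x, y, z); origin under its centre.
- spray: Bystander: green can, 60 mm diameter, 170 mm tall, standing; origin under its centre.
- disc: Bystander: brass-coloured grinding disc lying flat, 110 mm diameter, 14 mm tall; origin under its centre.
- driver: Bystander: orange screwdriver lying on the counter, about 0.2 m long; its own x points to its tip.
- ball: The same white marble ball as a body (use ball_center for its position; this origin rolls with it).
There are look-alikes about, which are no part of the job. What is shaped like the ball but green is not meant. Of the things that look like the chisel, the larger one is meant.

How it is judged:
On the way, in this order (a step that is already met when the one before it is completed fails the run):
1. the chisel bears on the case while the lid starts to lift (contact force between chisel and case above 0.5 N and value of joint lid above 0.008 rad).
2. the lid has sprung open (value of joint lid above 1.4 rad), for 0.2 s.
At the end, for the whole second after the job is handed in: The marble ball rests in the case's rubber ring (centre within 12 mm of the ring's axis, 30 to 50 mm above the case's underside, at rest), the lid is open beyond 1.4 rad, and the chisel lies still on the counter outside the case (origin under 45 mm high, over 110 mm from the case's centre) (horizontal distance between ball_center and nest below 0.012 m and z of ball_center in the frame of case between 0.03 and 0.05 m and linear speed of each of ball, chisel below 0.03 m/s and value of joint lid above 1.4 rad and height (world z) of chisel below 0.045 m and horizontal distance between chisel and case above 0.11 m); the robot touches nothing.
It fails at once if the ball hits the case or its ring with more than 25 N (contact force between ball and case above 25 N).
It fails at once if the ball moves faster than 0.35 m/s within the case, as when it is dropped from more than about 10 mm (linear speed of ball above 0.35 m/s and horizontal distance between ball_center and nest below 0.08 m and z of ball_center in the frame of case below 0.1 m).
It fails at once if the rough ball or another bystander is moved by more than 30 mm (distance of any of rough_center, felts, sander, spray, disc, driver from where it was at the start of the episode above 0.03 m).
It also fails if it takes over 64 s, if anything falls off the work surface, if the arm or the gripper's body presses on something with over 40 N, if the wrist force passes 120 N, or if a joint passes its speed limit or range.

## Working session

There is one attempt and no reset: what is moved stays moved. The work goes in short steps, Python scripts to look and compute and a tool call to move; the robot and the scene stay as the last step left them, time stands still between calls to the robot, and variables do not carry over. Pictures are saved under pics/ and viewed, at most 10 in all, crops included, and the job is handed in when it is done.

Besides the shell and the picture viewer there is one more tool, called after "Call:" as a command line: name --pt "numbers of a row" for each row, then --argument value for the rest. move_arm: Moves the arm, as the interface text tells. Its arguments: {"type":"object","properties":{"increments":{"type":"array"},"fingers":{"type":"number"},"newtons":{"type":"number"}},"required":["increments"]}

```bash
mkdir -p pics; ls; cat > h.py <<'E'
import numpy as np, cv2
from cell import r
def cam(n):
    c=r.read_camera(n); return c
def save(c,f): cv2.imwrite('pics/'+f,cv2.cvtColor(c['color'],cv2.COLOR_RGB2BGR))
def onplane(c,uv,z):
    K,R,t=[np.array(c[k]) for k in('camera_matrix','R','t')]
    d=R.T@np.linalg.solve(K,[uv[0],uv[1],1.]); o=-R.T@t
    return o+d*(z-o[2])/d[2]
def proj(c,X):
    p=np.array(c['camera_matrix'])@(np.array(c['R'])@np.array(X)+np.array(c['t'])); return p[:2]/p[2]
E
python3 - <<'E'
from h import *
for n in('top','side'):
    c=cam(n); save(c,n+'0.png'); print(n,-np.array(c['R']).T@c['t'],np.array(c['R']).round(3).tolist(),c['camera_matrix'][0][0])
print(r.state())
E
```

```text
pics
top [ 0.25045939 -0.00851667  1.72350543] [[0.005, -1.0, 0.004], [-0.984, -0.006, -0.179], [0.179, -0.003, -0.984]] 487.05329777945326
side [0.29510145 1.10970493 0.81501205] [[-0.976, -0.216, -0.006], [-0.109, 0.517, -0.849], [0.186, -0.829, -0.528]] 431.8191036844783
{'clock': 0.1, 'q': array([-1.48941992e+00,  3.13375508e-01,  1.49831881e+00, -2.56920797e-05,
        1.33099741e+00, -2.23424378e-01]), 'joint_velocities': array([ 1.02501503e-03, -6.04145948e-04, -1.65870100e-03,  4.26924849e-04,
        2.81526207e-05, -9.83863625e-04]), 'tau': array([ 3.83957435e-03, -4.12890100e+01, -2.60143393e+01, -1.34566380e-04,
        3.02279630e-03,  3.21087967e-06]), 'tool_pos': array([ 0.15750834, -0.50061139,  0.2498177 ]), 'tcp_rot': array([-5.49036843e-04,  9.88408906e-01,  1.51814138e-01,  2.65521691e-05]), 'ft_force': array([-0.16131867, -0.93146407,  0.5101631 ]), 'moment': array([ 0.02292129,  0.08766735, -0.01162037]), 'finger_force': 0.0, 'gripper_width': 0.9992871369933023}
```

View pics/top0.png

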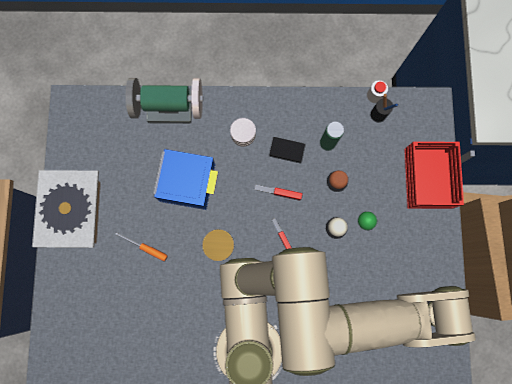

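View pics/side0.png

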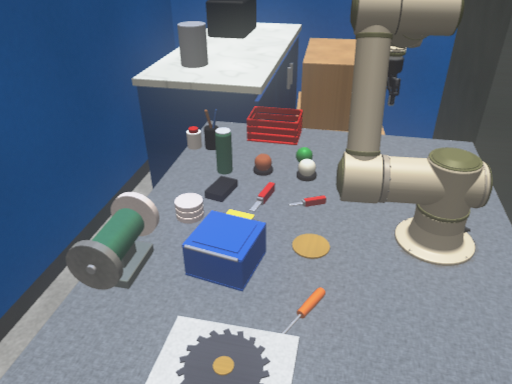

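Top view: candidates for the chisel are A, at about (280,192), tip to the left, and B, at about (282,235), partly hidden by the arm. A looks larger. White ball at (337,227), brown (338,180) and green (368,220). Case at (185,178), with its yellow lip at (212,182). I'll measure these and confirm with a crop.

```bash
python3 - <<'E'
from h import *
T=cam('top');S=cam('side')
def mask(c,lo,hi,box=None):
    h=cv2.cvtColor(c['color'],cv2.COLOR_RGB2HSV); m=cv2.inRange(h,lo,hi)
    if box: 
        b=np.zeros_like(m); b[box[1]:box[3],box[0]:box[2]]=255; m&=b
    return m
def pts(m): y,x=np.nonzero(m); return np.c_[x,y].astype(float)
# red handles
for c,n,boxes in((T,'top',dict(A=(245,175,310,205),B=(265,212,300,255))),(S,'side',dict(A=(240,175,285,215),B=(285,190,335,212)))):
    for k,b in boxes.items():
        p=np.float32(pts(mask(c,(0,150,90),(8,255,255),b))); rc=cv2.minAreaRect(p); print(n,k,len(p),rc)
        bl=pts(mask(c,(0,0,130),(179,70,255),b)); 
        P=np.array([onplane(c,q,.034 if k=='A' else .03)[:2] for q in cv2.boxPoints(rc)])
        print('  corners',P.round(3).tolist(),'L',[round(float(np.linalg.norm(P[i]-P[i-1])),3) for i in(0,1)])
        if len(bl):
            B=np.array([onplane(c,q,.018)[:2] for q in bl]); d=np.linalg.norm(B-P.mean(0),axis=1); print('  ctr',P.mean(0).round(3),'tip',B[d.argmax()].round(3),d.max().round(3),'n',len(bl))
# lip and lid
p=pts(mask(T,(22,120,120),(34,255,255),(200,160,225,200))); rc=cv2.minAreaRect(np.float32(p)); print('lip',[onplane(T,q,.105)[:2].round(3).tolist() for q in cv2.boxPoints(rc)])
p=pts(mask(T,(105,150,60),(125,255,255),(150,140,222,212)));
m=mask(T,(105,150,150),(125,255,255),(150,140,222,212)); p=pts(m);rc=cv2.minAreaRect(np.float32(p)); Q=[onplane(T,q,.106)[:2] for q in cv2.boxPoints(rc)];print('lid',np.round(Q,3).tolist(),np.mean(Q,0).round(3))
p=pts(mask(S,(22,120,120),(34,255,255),(215,200,265,225)));rc=cv2.minAreaRect(np.float32(p)); print('lipS',np.round([onplane(S,q,.105)[:2] for q in cv2.boxPoints(rc)],3).tolist())
# white ball
for c,b in((T,(322,214,352,242)),(S,(295,155,320,182))):
    p=pts(mask(c,(0,0,120),(179,75,255),b)); (u,v),rad=cv2.minEnclosingCircle(np.float32(p)); print('ball',u,v,rad,onplane(c,(u,v),.039).round(4))
cr=T['color'][165:260,235:385]; cv2.imwrite('pics/crop1.png',cv2.cvtColor(cv2.resize(cr,None,fx=5,fy=5,interpolation=cv2.INTER_CUBIC),cv2.COLOR_RGB2BGR))
E
```

```text
top A 116 ((287.69024658203125, 193.11219787597656), (27.65784454345703, 6.355715751647949), 12.094757080078125)
  corners [[0.537, -0.082], [0.559, -0.087], [0.539, -0.182], [0.517, -0.177]] L [0.097, 0.023]
  ctr [ 0.538 -0.132] tip [0.602 0.019] 0.164 n 899
top B 37 ((284.2615051269531, 240.12843322753906), (17.54169464111328, 4.53781270980835), 61.69924545288086)
  corners [[0.396, -0.098], [0.404, -0.112], [0.35, -0.14], [0.343, -0.126]] L [0.06, 0.016]
  ctr [ 0.373 -0.119] tip [ 0.473 -0.053] 0.12 n 662
side A 70 ((266.0, 189.00001525878906), (4.242640495300293, 16.970561981201172), 45.0)
  corners [[0.557, -0.095], [0.533, -0.181], [0.519, -0.163], [0.544, -0.079]] L [0.021, 0.09]
  ctr [ 0.538 -0.129] tip [ 0.657 -0.23 ] 0.156 n 1548
side B 48 ((314.6040344238281, 198.17628479003906), (2.356886625289917, 19.235233306884766), 81.25383758544922)
  corners [[0.401, -0.103], [0.341, -0.134], [0.338, -0.12], [0.398, -0.089]] L [0.014, 0.068]
  ctr [ 0.369 -0.111] tip [ 0.477 -0.161] 0.119 n 902
lip [[0.527, 0.149], [0.605, 0.135], [0.6, 0.112], [0.522, 0.125]]
lid [[0.511, 0.321], [0.679, 0.297], [0.648, 0.129], [0.481, 0.155]] [0.58  0.225]
lipS [[0.6, 0.136], [0.604, 0.116], [0.524, 0.128], [0.522, 0.148]]
ball 336.5 227.5 19.81171226501465 [ 0.4171 -0.3     0.039 ]
ball 307.0 168.0 17.691905975341797 [ 0.4174 -0.2965  0.039 ]
```

View pics/crop1.png

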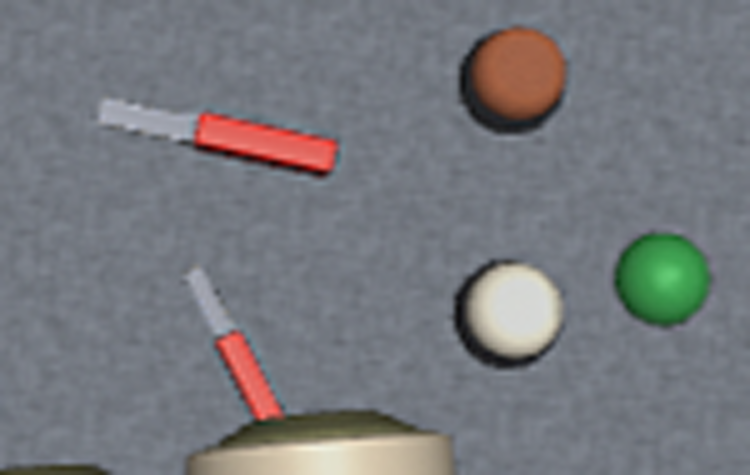

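The crop confirms A, at top-view pixels (255,187) to (302,196). Its handle measures about 97 x 23 mm, against 60 x 16 mm visible on B, so A is the larger chisel. The white ball is at (0.417,-0.298). The case is at about (0.581,0.227), with its x axis near 80.5°. I'll move above the chisel.

```bash
cat >> h.py <<'E'
from scipy.spatial.transform import Rotation as Rn
def rot(s): return Rn.from_quat(np.roll(s['tcp_rot'],-1)).as_matrix()
def go(X,yaw):
    "tool-frame shift (mm) and turn (deg) to TCP X with tool x at world yaw deg"
    s=r.state(); M=rot(s); d=M.T@(np.array(X)-s['tool_pos'])*1e3
    y=np.degrees(np.arctan2(M[1,0],M[0,0])); t=-((yaw-y+180)%360-180)
    print('pos',s['tool_pos'].round(4),'yaw',y.round(2),'zaxis',M[:,2].round(3),'shift',d.round(1),'turn',round(t,2),'F',s['ft_force'].round(1),'w',s['gripper_width'],'ff',s['finger_force'],'t',s['clock'])
E
python3 -c "
from h import *
go((.543,-.1075,.13),78.5)"
```

```text
pos [ 0.1575 -0.5007  0.25  ] yaw 17.46 zaxis [-0.     0.001 -1.   ] shift [ 485.7 -259.3  120.2] turn -61.04 F [-0.1 -0.  -0.8] w 0.9983355560842082 ff 0.0 t 0.2
```

Call:
move_arm --pt "40 -20 0 -7" --pt "75 -40 0 -14" --pt "112 -60 0 -21" --pt "150 -80 0 -28" --pt "186 -100 0 -35" --pt "224 -120 0 -42" --pt "260 -140 0 -49" --pt "298 -160 0 -56" --fingers 60 --newtons 100

```text
clock: 0.87
tool_pos: [0.3913, -0.2604, 0.2504]
tcp_rot: [0.0, 0.8, 0.6, 0.0]
ft_force: [1.2, -1.3, 1.2]
gripper_width: 0.702
finger_force: 0.0
```

```bash
python3 -c "
from h import *
go((.543,-.1075,.13),78.5)"
```

```text
pos [ 0.3913 -0.2604  0.2504] yaw 73.8 zaxis [ 0. -0. -1.] shift [189.2 103.  120.4] turn -4.7 F [ 1.2 -1.3  1.2] w 0.7023935702927425 ff 0.0 t 0.8667
```

Call:
move_arm --pt "32 17 10 -5" --pt "64 34 30 -5" --pt "96 51 50 -5" --pt "128 68 70 -5" --pt "160 85 90 -5" --pt "187 101 115 -5" --pt "187 101 120 -5" --pt "187 101 120 -5"

```text
clock: 1.53
tool_pos: [0.54, -0.1104, 0.1281]
tcp_rot: [-0.002, 0.774, 0.633, -0.001]
ft_force: [-1.0, -1.4, 0.1]
gripper_width: 0.703
finger_force: 0.0
```

```bash
python3 - <<'E'
from h import *
go((.543,-.1075,.024),78.5)
c=cam('side'); a=cv2.resize(c['color'][130:230,200:340],None,fx=5,fy=5,interpolation=cv2.INTER_CUBIC)
c=cam('top'); b=cv2.resize(c['color'][150:220,210:320],None,fx=5,fy=5,interpolation=cv2.INTER_CUBIC)
cv2.imwrite('pics/s1.png',cv2.cvtColor(a,cv2.COLOR_RGB2BGR))
E
```

```text
pos [ 0.54   -0.1104  0.1281] yaw 78.61 zaxis [-0.004  0.002 -1.   ] shift [  3.3   2.9 104.1] turn 0.11 F [-1.  -1.4  0.1] w 0.7032591256580419 ff 0.0 t 1.5333
```

View pics/s1.png

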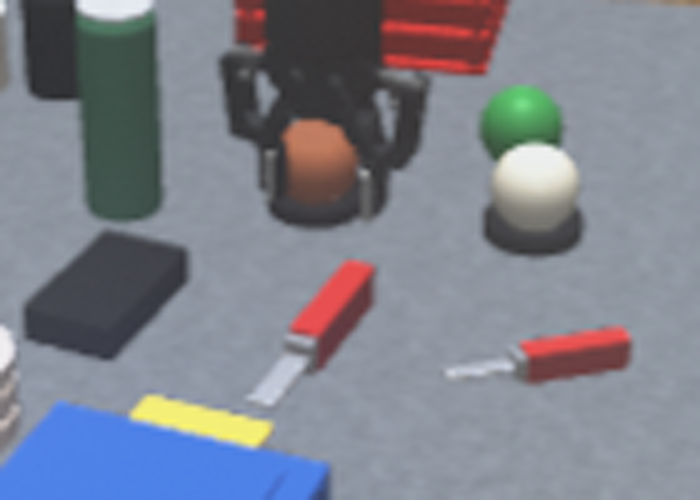

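The picture shows the open fingers straddling the chisel's line. The chisel lies at crop (250-375, 265-405) and is clear of the other things. I'll descend.

Call:
move_arm --pt "0 0 25 0" --pt "0 0 50 0" --pt "0 0 70 0" --pt "0 0 85 0" --pt "0 0 94 0" --pt "0 0 100 0" --pt "0 0 104 0" --pt "0 0 104 0"

```text
clock: 2.3
tool_pos: [0.5404, -0.1122, 0.0266]
tcp_rot: [0.0, 0.775, 0.632, 0.0]
ft_force: [-0.4, -0.2, -0.3]
gripper_width: 0.701
finger_force: 0.0
```

```bash
python3 -c "
from h import *
go((.543,-.1075,.024),78.5)"
```

```text
pos [ 0.5404 -0.1122  0.0266] yaw 78.43 zaxis [ 0.001 -0.    -1.   ] shift [5.1 1.6 2.6] turn -0.07 F [-0.4 -0.2 -0.3] w 0.7010603956208423 ff 0.0 t 2.3
```

Call:
move_arm --pt "3 1 2 0" --pt "6 2 2 0" --pt "6 2 2 0" --pt "6 2 2 0"

```text
clock: 2.63
tool_pos: [0.5438, -0.106, 0.0247]
tcp_rot: [0.0, 0.774, 0.633, 0.0]
ft_force: [-0.9, -0.5, 0.3]
gripper_width: 0.703
finger_force: 0.0
```

Call:
move_arm --pt "0 0 0 0" --pt "0 0 0 0" --pt "0 0 0 0" --pt "0 0 0 0" --pt "0 0 0 0" --pt "0 0 0 0" --pt "0 0 0 0" --pt "0 0 0 0" --fingers 10 --newtons 110

```text
clock: 3.3
tool_pos: [0.5438, -0.1064, 0.0247]
tcp_rot: [0.0, 0.775, 0.632, 0.0]
ft_force: [-0.7, 0.6, 5.2]
gripper_width: 0.262
finger_force: 108.2
```

```bash
python3 -c "
from h import *
go((.543,-.1075,.024),78.5)"
```

```text
pos [ 0.5438 -0.1064  0.0247] yaw 78.46 zaxis [ 0.001 -0.    -1.   ] shift [-1.2 -0.5  0.7] turn -0.04 F [-0.7  0.6  5.2] w 0.2617362308942804 ff 108.1927764415741 t 3.3
```

Call:
move_arm --pt "0 0 -15 0" --pt "0 0 -35 0" --pt "0 0 -55 -2" --pt "10 0 -66 -2" --pt "30 0 -66 -2" --pt "60 0 -66 -2" --pt "88 0 -66 -2" --pt "88 0 -66 -2"

```text
clock: 3.97
tool_pos: [0.5611, -0.0153, 0.0897]
tcp_rot: [-0.001, 0.763, 0.647, 0.0]
ft_force: [-0.0, 0.3, -1.5]
gripper_width: 0.259
finger_force: 107.9
```

```bash
python3 - <<'E'
from h import *
go((.5439,.0086,.0957),80.5)
c=cam('side'); a=cv2.resize(c['color'][140:240,190:330],None,fx=5,fy=5,interpolation=cv2.INTER_CUBIC)
cv2.imwrite('pics/s2.png',cv2.cvtColor(a,cv2.COLOR_RGB2BGR))
t=cam('top'); h=cv2.cvtColor(t['color'],cv2.COLOR_RGB2HSV); print(t['color'][183:196,214:262:3].max(2).tolist())
s=r.state();M=rot(s)
# predicted tip in views
tip=s['tool_pos']+M[:,0]*.093+np.array([0,0,-.0247+.019]); print(tip.round(4),'side',proj(c,tip),'top',proj(t,tip))
for l in [(.5625,.12,.1)]: print('lip side',proj(c,l),'top',proj(t,l))
E
```

```text
pos [ 0.5611 -0.0153  0.0897] yaw 80.62 zaxis [-0.001  0.001 -1.   ] shift [ 20.8 -20.9  -5.9] turn 0.12 F [-0.   0.3 -1.5] w 0.2593958676380806 ff 107.88828492164612 t 3.9667
[[237, 129, 129, 128, 132, 237, 227, 111, 180, 172, 183, 193, 185, 170, 180, 192], [228, 130, 131, 126, 134, 236, 230, 147, 151, 173, 182, 190, 197, 185, 182, 193], [217, 127, 135, 121, 125, 232, 231, 138, 155, 162, 166, 154, 188, 195, 183, 192], [214, 127, 133, 130, 115, 229, 235, 128, 126, 136, 158, 119, 124, 188, 185, 190], [212, 127, 122, 126, 105, 226, 235, 130, 152, 153, 170, 173, 149, 148, 183, 183], [213, 125, 126, 130, 121, 219, 229, 115, 150, 155, 170, 171, 173, 171, 177, 170], [179, 125, 124, 128, 139, 215, 206, 133, 152, 158, 169, 172, 171, 172, 151, 167], [158, 127, 123, 133, 160, 205, 189, 139, 152, 163, 168, 171, 171, 168, 158, 157], [105, 127, 123, 134, 143, 200, 134, 144, 156, 165, 170, 171, 170, 171, 158, 130], [113, 125, 111, 126, 147, 197, 112, 148, 159, 166, 169, 172, 171, 168, 156, 147], [126, 130, 128, 130, 154, 191, 118, 155, 161, 168, 169, 172, 169, 168, 153, 151], [132, 125, 131, 130, 166, 160, 122, 155, 162, 170, 171, 172, 168, 166, 155, 148], [134, 121, 125, 129, 165, 131, 137, 156, 164, 169, 172, 173, 171, 165, 157, 148]]
[0.5761 0.073  0.084 ] side [240.56981566 208.01135256] top [228.91845242 179.33439461]
lip side [241.02233243 212.95293245] top [214.79073336 182.27933841]
```

View pics/s2.png

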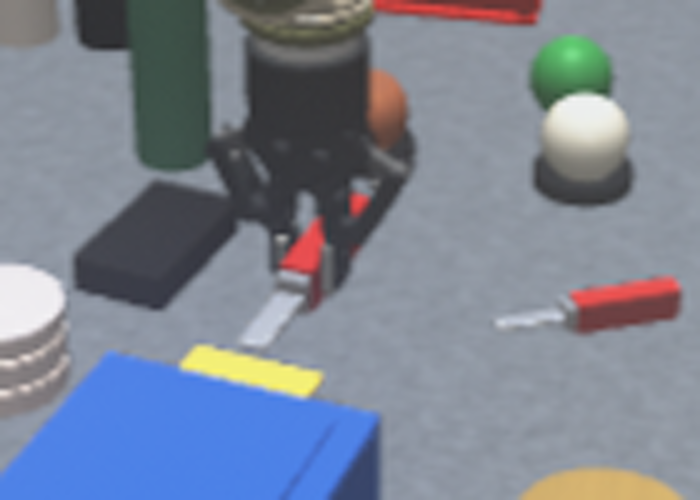

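The chisel is held level. Its tip shows at side pixel (241,209) against a predicted (240.6,208.0), so the grasp estimate holds. I'll centre on the lip and slide the blade under it.

Call:
move_arm --pt "0 -12 -8 0" --pt "8 -20 -8 0" --pt "20 -20 -8 0" --pt "30 -20 -8 0" --pt "38 -20 -8 0" --pt "46 -20 -8 0" --pt "53 -20 -8 0" --pt "53 -20 -8 0"

```text
clock: 4.73
tool_pos: [0.5504, 0.0369, 0.0981]
tcp_rot: [-0.0, 0.763, 0.646, 0.0]
ft_force: [0.1, -0.7, -2.0]
gripper_width: 0.259
finger_force: 108.1
```

```bash
python3 - <<'E'
from h import *
go((.550,.045,.0977),80.5)
c=cam('side'); a=cv2.resize(c['color'][160:240,190:300],None,fx=6,fy=6,interpolation=cv2.INTER_CUBIC)
cv2.imwrite('pics/s3.png',cv2.cvtColor(a,cv2.COLOR_RGB2BGR))
E
```

```text
pos [0.5504 0.0369 0.0981] yaw 80.54 zaxis [-0.  0. -1.] shift [ 7.9 -1.7  0.4] turn 0.04 F [ 0.1 -0.7 -2. ] w 0.25943565161558035 ff 108.0961811542511 t 4.7333
```

View pics/s3.png

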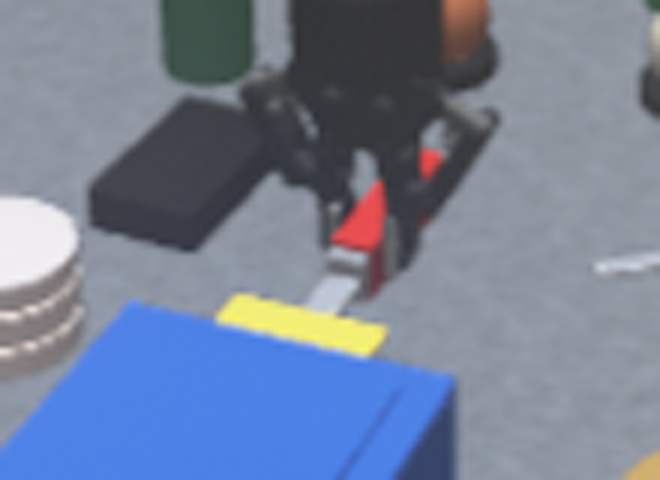

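The blade runs under the lip, entering at crop (330,305), with no contact force. I'll go 8 mm deeper, then lift.

Call:
move_arm --pt "4 -1 0 0" --pt "8 -1 0 0" --pt "8 -1 0 0" --pt "8 -1 -4 0" --pt "8 -1 -7 0" --pt "8 -1 -9 0" --pt "8 -1 -11 0" --pt "8 -1 -13 0"

```text
clock: 5.45
tool_pos: [0.5505, 0.0435, 0.1113]
tcp_rot: [-0.0, 0.763, 0.646, -0.0]
ft_force: [1.4, 1.2, -4.8]
gripper_width: 0.265
finger_force: 108.6
```

Call:
move_arm --pt "0 0 -2 0" --pt "0 0 -4 0" --pt "0 0 -6 0" --pt "0 0 -8 0"

```text
clock: 5.78
tool_pos: [0.5507, 0.0435, 0.1199]
tcp_rot: [0.0, 0.763, 0.646, 0.0]
ft_force: [-0.5, -0.4, -0.6]
gripper_width: 0.259
finger_force: 109.1
```

```bash
python3 - <<'E'
from h import *
go((.550,.045,.0977),80.5)
c=cam('side'); a=cv2.resize(c['color'][110:290,150:330],None,fx=3,fy=3,interpolation=cv2.INTER_CUBIC)
cv2.imwrite('pics/s4.png',cv2.cvtColor(a,cv2.COLOR_RGB2BGR))
for n in('side','top'):
    h=cv2.cvtColor(cam(n)['color'],cv2.COLOR_RGB2HSV); p=np.argwhere(cv2.inRange(h,(22,150,130),(34,255,255))); print(n,len(p),p.mean(0)[::-1])
E
```

```text
pos [0.5507 0.0435 0.1199] yaw 80.46 zaxis [ 0.001 -0.    -1.   ] shift [ 1.4 -0.9 22.2] turn -0.04 F [-0.5 -0.4 -0.6] w 0.2593094449168268 ff 109.10996675491333 t 5.7833
side 0 [nan nan]
top 141 [201.53900709 174.9929078 ]<stdin>:6: RuntimeWarning: Mean of empty slice.
  ret = um.true_divide(
```

The lid is springing open: the lip is gone from the side view and has moved in the top view. I'll back off and lay the chisel near where it was.

Call:
move_arm --pt "-20 0 0 0" --pt "-50 0 0 0" --pt "-85 0 15 0" --pt "-120 0 40 0" --pt "-148 0 60 0" --pt "-148 0 75 0" --pt "-148 0 82 0" --pt "-148 0 84 0"

```text
clock: 6.6
tool_pos: [0.5255, -0.102, 0.0342]
tcp_rot: [-0.001, 0.764, 0.646, -0.0]
ft_force: [-0.3, 0.4, -1.8]
gripper_width: 0.263
finger_force: 109.1
```

```bash
python3 - <<'E'
from h import *
go((.526,-.104,.0255),80.5)
for n in('top',):
    c=cam(n);h=cv2.cvtColor(c['color'],cv2.COLOR_RGB2HSV); p=np.argwhere(cv2.inRange(h,(22,150,130),(34,255,255))); print(n,len(p),p.mean(0)[::-1])
E
```

```text
pos [ 0.5255 -0.102   0.0342] yaw 80.44 zaxis [-0.002  0.001 -1.   ] shift [-1.9  0.9  8.7] turn -0.06 F [-0.3  0.4 -1.8] w 0.2627300063968683 ff 109.14631605148315 t 6.6
top 34 [143.47058824 158.82352941]
```

Call:
move_arm --pt "0 0 3 0" --pt "0 0 5 0" --pt "0 0 7 0" --pt "0 0 8 0" --pt "0 0 8 0" --pt "0 0 8 0"

```text
clock: 7.15
tool_pos: [0.5261, -0.1023, 0.0275]
tcp_rot: [0.0, 0.763, 0.646, 0.0]
ft_force: [0.4, -0.3, -1.6]
gripper_width: 0.258
finger_force: 109.1
```

```bash
python3 - <<'E'
from h import *
go((.526,-.104,.0247),80.5)
c=cam('top'); save(c,'top2.png')
E
```

```text
pos [ 0.5261 -0.1023  0.0275] yaw 80.47 zaxis [ 0. -0. -1.] shift [-1.7  0.2  2.8] turn -0.03 F [ 0.4 -0.3 -1.6] w 0.2579788478060998 ff 109.14645552635193 t 7.15
```

View pics/top2.png

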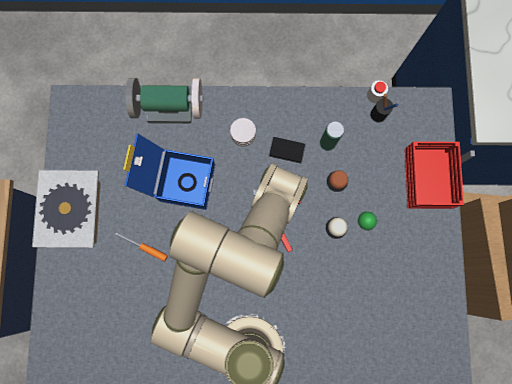

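The lid is open, leaning back at (140,165), and the ring shows at (187,182). I'll set the chisel down, let go and rise.

Call:
move_arm --pt "0 0 1 0" --pt "0 0 2 0" --pt "0 0 3 0" --pt "0 0 3 0"

```text
clock: 7.53
tool_pos: [0.526, -0.1024, 0.0247]
tcp_rot: [0.0, 0.763, 0.646, -0.0]
ft_force: [-2.2, -0.0, 4.9]
gripper_width: 0.264
finger_force: 110.3
```

Call:
move_arm --pt "0 0 0 0" --pt "0 0 0 0" --pt "0 0 0 0" --pt "0 0 0 0" --pt "0 0 0 0" --fingers 60

```text
clock: 7.95
tool_pos: [0.526, -0.1024, 0.0243]
tcp_rot: [0.0, 0.763, 0.646, 0.0]
ft_force: [-0.2, -0.0, 1.1]
gripper_width: 0.703
finger_force: 0.0
```

Call:
move_arm --pt "0 0 -20 0" --pt "0 0 -50 0" --pt "0 0 -85 0" --pt "0 0 -120 0" --pt "0 0 -145 0" --pt "0 0 -160 0" --fingers 85

```text
clock: 8.45
tool_pos: [0.5267, -0.1026, 0.1876]
tcp_rot: [0.002, 0.763, 0.646, 0.001]
ft_force: [-0.7, -1.4, 0.7]
gripper_width: 0.994
finger_force: 0.0
```

```bash
python3 - <<'E'
from h import *
T=cam('top');S=cam('side')
h=cv2.cvtColor(T['color'],cv2.COLOR_RGB2HSV)
# ring: dark pixels inside blue floor
m=(h[...,2]<70).astype(np.uint8); b=np.zeros_like(m); b[166:198,172:202]=1; p=np.argwhere(m&b)[:,::-1]; (u,v),rad=cv2.minEnclosingCircle(np.float32(p)); print('ring',len(p),p.mean(0),(u,v),rad,onplane(T,(u,v),.016),onplane(T,p.mean(0),.016), 34/ (1.7/487*1000))
h=cv2.cvtColor(T['color'],cv2.COLOR_RGB2HSV)
for n,c,b in(('T',T,(322,214,352,242)),('S',S,(290,152,325,182))):
    h=cv2.cvtColor(c['color'],cv2.COLOR_RGB2HSV); m=cv2.inRange(h,(12,8,110),(40,120,255)); k=np.zeros_like(m);k[b[1]:b[3],b[0]:b[2]]=255; m&=k
    cs=max(cv2.findContours(m,0,cv2.CHAIN_APPROX_NONE)[0],key=cv2.contourArea); (u,v),rad=cv2.minEnclosingCircle(cs); print(n,u,v,rad,onplane(c,(u,v),.039).round(4),onplane(c,(u+rad,v),.039).round(4))
go((.417,-.299,.2),-35)
print(r.state()['q'].round(2))
E
```

```text
ring 117 [186.60683761 181.73504274] (186.73077392578125, 181.8296661376953) 8.920525550842285 [0.57969457 0.22678391 0.016     ] [0.58003587 0.22723621 0.016     ] 9.74
T 337.79998779296875 226.1999969482422 9.37454605102539 [ 0.4216 -0.3046  0.039 ] [ 0.4218 -0.3371  0.039 ]
S 306.6336975097656 166.6283416748047 8.699752807617188 [ 0.4199 -0.3067  0.039 ] [ 0.3883 -0.3133  0.039 ]
pos [ 0.527  -0.1028  0.1868] yaw 80.47 zaxis [ 0.005 -0.002 -1.   ] shift [-211.8  -75.9  -13.3] turn 115.47 F [-0.9  0.3  0.8] w 0.997212296425956 ff 0.0 t 8.55
[-0.41  0.39  1.56 -0.    1.19 -0.24]
```

Nest at (0.580,0.227). The refined white-ball mask, with a radius of about 32.5 mm (33 expected), gives (0.421,-0.3055) in both views. I'll move above the ball with the closing direction along x, away from the green ball.

Call:
move_arm --pt "-32 -10 0 0" --pt "-64 -21 10 0" --pt "-96 -31 20 0" --pt "-128 -42 30 0" --pt "-160 -52 40 0" --pt "-192 -63 50 0" --pt "-217 -71 60 0" --pt "-217 -71 60 0"

```text
clock: 9.22
tool_pos: [0.4172, -0.3072, 0.1211]
tcp_rot: [-0.002, 0.765, 0.644, -0.0]
ft_force: [0.7, 0.4, 0.1]
gripper_width: 0.99
finger_force: 0.0
```

Call:
move_arm --pt "0 0 0 0" --pt "0 0 0 0"

```text
clock: 9.38
tool_pos: [0.42, -0.3039, 0.1236]
tcp_rot: [-0.001, 0.763, 0.646, 0.0]
ft_force: [0.3, 0.0, 0.8]
gripper_width: 0.997
finger_force: 0.0
```

```bash
python3 - <<'E'
from h import *
go((.4207,-.3055,.034),80.5)
c=cam('side'); a=cv2.resize(c['color'][90:200,230:370],None,fx=5,fy=5,interpolation=cv2.INTER_CUBIC)
cv2.imwrite('pics/s5.png',cv2.cvtColor(a,cv2.COLOR_RGB2BGR))
E
```

```text
pos [ 0.42   -0.3039  0.1236] yaw 80.47 zaxis [-0.001  0.001 -1.   ] shift [-1.6  1.  89.6] turn -0.03 F [0.3 0.  0.8] w 0.9971377372602348 ff 0.0 t 9.3833
```

View pics/s5.png

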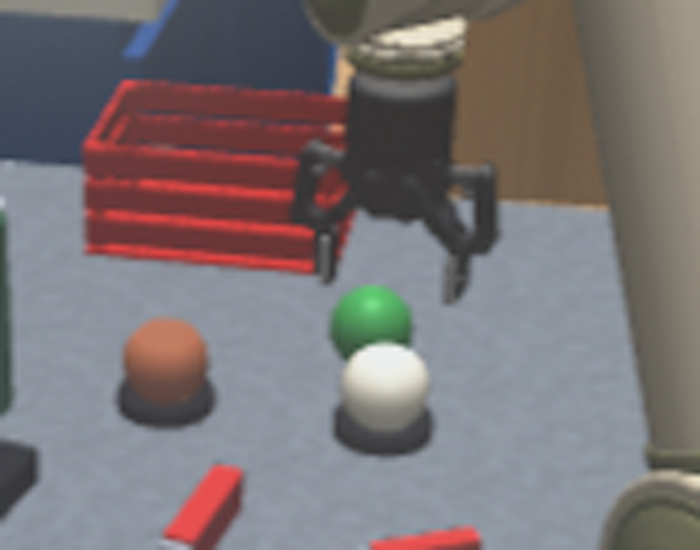

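The fingers, at crop (325,260) and (455,285), straddle the white ball at (385,388). The green ball is clear behind it. I'll descend.

Call:
move_arm --pt "-1 1 20 0" --pt "-1 1 40 0" --pt "-1 1 58 0" --pt "-1 1 72 0" --pt "-1 1 81 0" --pt "-1 1 86 0" --pt "-1 1 89 0" --pt "-1 1 89 0"

```text
clock: 10.1
tool_pos: [0.4211, -0.3055, 0.0354]
tcp_rot: [0.0, 0.763, 0.646, 0.0]
ft_force: [0.3, 0.7, 0.5]
gripper_width: 0.995
finger_force: 0.0
```

Call:
move_arm --pt "0 0 0 0" --pt "0 0 0 0" --pt "0 0 0 0" --pt "0 0 0 0" --pt "0 0 0 0" --pt "0 0 0 0" --fingers 55 --newtons 60

```text
clock: 10.6
tool_pos: [0.4189, -0.3054, 0.0365]
tcp_rot: [-0.002, 0.763, 0.646, -0.001]
ft_force: [-18.8, 3.9, 17.1]
gripper_width: 0.747
finger_force: 62.1
```

```bash
python3 -c "
from h import *
go((.4207,-.3055,.034),80.5)"
```

```text
pos [ 0.4189 -0.3054  0.0365] yaw 80.52 zaxis [-0.005  0.002 -1.   ] shift [0.2 1.8 2.5] turn 0.02 F [-18.8   3.9  17.1] w 0.7471143087418567 ff 62.134535908699036 t 10.6
```

Gripped; the opening of about 64 mm fits the ball. I'll lift gently.

Call:
move_arm --pt "0 -2 -4 0" --pt "0 -2 -10 0" --pt "0 -2 -20 0" --pt "0 -2 -32 0" --pt "0 -2 -44 0" --pt "0 -2 -55 0" --pt "0 -2 -60 0" --pt "0 -2 -60 0" --newtons 80

```text
clock: 11.27
tool_pos: [0.4194, -0.3058, 0.0967]
tcp_rot: [0.001, 0.763, 0.646, 0.0]
ft_force: [-0.8, -0.1, -4.3]
gripper_width: 0.74
finger_force: 88.6
```

```bash
python3 - <<'E'
from h import *
go((.58,.227,.2),80.5)
T=cam('top');c=cam('side'); a=cv2.resize(c['color'][90:200,230:370],None,fx=5,fy=5,interpolation=cv2.INTER_CUBIC)
cv2.imwrite('pics/s6.png',cv2.cvtColor(a,cv2.COLOR_RGB2BGR))
E
```

```text
pos [ 0.4194 -0.3058  0.0967] yaw 80.47 zaxis [ 0.002 -0.002 -1.   ] shift [ 551.9   70.4 -104. ] turn -0.03 F [-0.8 -0.1 -4.3] w 0.7399765491882551 ff 88.60458254814148 t 11.2667
```

View pics/s6.png

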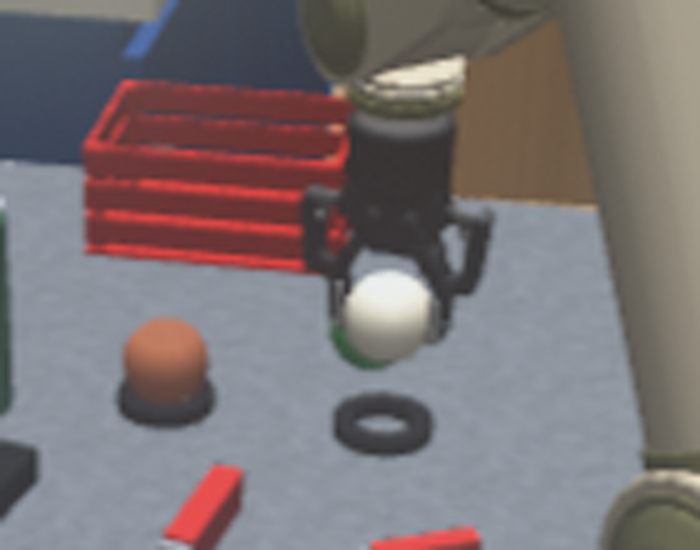

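The ball is held, and the wrist force changed by 4.3 N, which matches its weight. Ball at crop (388,316), the empty stand at (383,424), the brown ball unmoved. I'll carry it over the case, high up.

Call:
move_arm --pt "0 0 -30 0" --pt "10 1 -65 0" --pt "35 4 -95 0" --pt "70 9 -110 0" --pt "105 13 -120 0" --pt "140 18 -120 0" --pt "175 22 -120 0" --pt "210 27 -120 0"

```text
clock: 12.03
tool_pos: [0.4802, -0.101, 0.2147]
tcp_rot: [-0.001, 0.764, 0.646, -0.0]
ft_force: [-0.1, -0.8, -5.4]
gripper_width: 0.738
finger_force: 91.4
```

Call:
move_arm --pt "35 5 0 0" --pt "70 9 0 0" --pt "105 13 0 0" --pt "140 18 0 0" --pt "175 22 0 0" --pt "210 27 0 0" --pt "245 31 0 0" --pt "280 36 0 0"

```text
clock: 12.7
tool_pos: [0.562, 0.1692, 0.2142]
tcp_rot: [-0.001, 0.763, 0.646, -0.001]
ft_force: [1.4, -0.6, -4.4]
gripper_width: 0.743
finger_force: 91.4
```

Call:
move_arm --pt "25 4 0 0" --pt "45 6 0 0" --pt "58 7 0 0" --pt "62 7 0 0" --pt "62 7 0 0" --pt "62 7 0 0"

```text
clock: 13.2
tool_pos: [0.5791, 0.2267, 0.2147]
tcp_rot: [-0.0, 0.764, 0.646, -0.001]
ft_force: [0.9, -0.0, -5.4]
gripper_width: 0.74
finger_force: 91.4
```

```bash
python3 - <<'E'
from h import *
go((.58,.227,.0385),80.5)
S=cam('side'); h=cv2.cvtColor(S['color'],cv2.COLOR_RGB2HSV); X=r.state()['tool_pos']+[0,0,.0025]; uv=proj(S,X); print('pred ball',uv)
m=cv2.inRange(h,(12,8,110),(40,120,255)); k=np.zeros_like(m); u,v=uv.astype(int); k[v-20:v+20,u-20:u+20]=255
cs=max(cv2.findContours(m&k,0,cv2.CHAIN_APPROX_NONE)[0],key=cv2.contourArea); print(cv2.minEnclosingCircle(cs),cv2.contourArea(cs),proj(S,X+[0,0,.033]))
E
```

```text
pos [0.5791 0.2267 0.2147] yaw 80.45 zaxis [-0.001 -0.001 -1.   ] shift [  0.6   1.  176.2] turn -0.05 F [ 0.9 -0.  -5.4] w 0.7404161644004527 ff 91.38048648834229 t 13.2
pred ball [223.32936025 197.7714487 ]
((221.7811737060547, 198.6140594482422), 12.648390769958496) 315.0 [222.72463988 186.72358684]
```

The ball is centred over the nest and sits where predicted. I'll lower slowly.

Call:
move_arm --pt "0 1 20 0" --pt "0 1 40 0" --pt "0 1 58 0" --pt "0 1 74 0" --pt "0 1 88 0" --pt "0 1 100 0" --pt "0 1 112 0" --pt "0 1 122 0"

```text
clock: 13.92
tool_pos: [0.5804, 0.2267, 0.0925]
tcp_rot: [-0.0, 0.764, 0.646, -0.0]
ft_force: [-0.0, 0.6, -3.7]
gripper_width: 0.737
finger_force: 91.4
```

Call:
move_arm --pt "0 0 7 0" --pt "0 0 14 0" --pt "0 0 20 0" --pt "0 0 26 0" --pt "0 0 31 0" --pt "0 0 36 0" --pt "0 0 40 0" --pt "0 0 43 0"

```text
clock: 14.58
tool_pos: [0.5803, 0.2272, 0.0499]
tcp_rot: [-0.0, 0.763, 0.646, -0.0]
ft_force: [0.5, 0.7, -4.8]
gripper_width: 0.735
finger_force: 91.4
```

Call:
move_arm --pt "0 0 0 0" --pt "0 0 0 0"

```text
clock: 14.75
tool_pos: [0.5804, 0.2272, 0.0503]
tcp_rot: [0.0, 0.763, 0.646, 0.0]
ft_force: [0.6, -0.5, -4.2]
gripper_width: 0.739
finger_force: 91.4
```

```bash
python3 -c "
from h import *
go((.58,.227,.0385),80.5)"
```

```text
pos [0.5804 0.2272 0.0503] yaw 80.46 zaxis [ 0.  0. -1.] shift [-0.3 -0.4 11.8] turn -0.04 F [ 0.6 -0.5 -4.2] w 0.7386502967848818 ff 91.38085842132568 t 14.75
```

Next, 1 mm steps down, watching the force for contact.

Call:
move_arm --pt "0 0 2 0" --pt "0 0 4 0" --pt "0 0 6 0" --pt "0 0 7 0" --pt "0 0 8 0" --pt "0 0 8 0" --pt "0 0 8 0"

```text
clock: 15.33
tool_pos: [0.5804, 0.2272, 0.0423]
tcp_rot: [-0.0, 0.763, 0.646, 0.0]
ft_force: [0.6, 0.5, -4.7]
gripper_width: 0.74
finger_force: 91.4
```

Call:
move_arm --pt "0 0 0.5 0" --pt "0 0 1 0" --pt "0 0 1.5 0" --pt "0 0 2 0" --pt "0 0 2 0"

```text
clock: 15.75
tool_pos: [0.5807, 0.2272, 0.0412]
tcp_rot: [0.0, 0.763, 0.646, 0.0]
ft_force: [-3.3, -1.8, 5.1]
gripper_width: 0.736
finger_force: 92.2
```

The force went from -4.7 to +5.1 N, so the ball bears on the ring. I'll release, then rise straight up.

Call:
move_arm --pt "0 0 0 0" --pt "0 0 0 0" --pt "0 0 0 0" --pt "0 0 0 0" --pt "0 0 0 0" --pt "0 0 0 0" --fingers 80 --newtons 20

```text
clock: 16.25
tool_pos: [0.5804, 0.2272, 0.0403]
tcp_rot: [0.0, 0.763, 0.646, 0.0]
ft_force: [0.3, 0.4, -0.3]
gripper_width: 0.938
finger_force: 0.0
```

Call:
move_arm --pt "0 0 -8 0" --pt "0 0 -20 0" --pt "0 0 -35 0" --pt "0 0 -55 0" --pt "0 0 -80 0" --pt "0 0 -110 0" --pt "0 0 -140 0" --pt "0 0 -170 0"

```text
clock: 16.92
tool_pos: [0.5801, 0.2271, 0.2133]
tcp_rot: [0.0, 0.763, 0.646, 0.001]
ft_force: [1.5, -0.3, 0.1]
gripper_width: 0.935
finger_force: 0.0
```

Call:
move_arm --pt "-35 0 0 0" --pt "-70 0 0 0" --pt "-105 0 0 0" --pt "-140 0 0 0" --pt "-175 0 0 0" --pt "-200 0 0 0" --pt "-200 0 0 0" --pt "-200 0 0 0"

```text
clock: 17.58
tool_pos: [0.5473, 0.029, 0.2116]
tcp_rot: [0.001, 0.764, 0.645, 0.001]
ft_force: [-0.0, -0.0, 0.1]
gripper_width: 0.938
finger_force: 0.0
```

```bash
python3 - <<'E'
from h import *
c=cam('top'); a=cv2.resize(c['color'][120:250,110:330],None,fx=3,fy=3,interpolation=cv2.INTER_CUBIC)
cv2.imwrite('pics/end.png',cv2.cvtColor(a,cv2.COLOR_RGB2BGR))
h=cv2.cvtColor(c['color'],cv2.COLOR_RGB2HSV); m=cv2.inRange(h,(12,8,110),(40,120,255)); k=np.zeros_like(m);k[160:200,165:208]=255
cs=max(cv2.findContours(m&k,0,cv2.CHAIN_APPROX_NONE)[0],key=cv2.contourArea);(u,v),rad=cv2.minEnclosingCircle(cs);print(u,v,rad,onplane(c,(u,v),.041))
s=r.state();print(s['tool_pos'],s['ft_force'],s['gripper_width'])
E
```

```text
185.8296661376953 180.26922607421875 8.920525550842285 [0.5804467  0.22667421 0.041     ]
[0.54733765 0.03002965 0.21134164] [-0.19333323  0.25036034 -0.05253566] 0.9392619826544468
```

View pics/end.png

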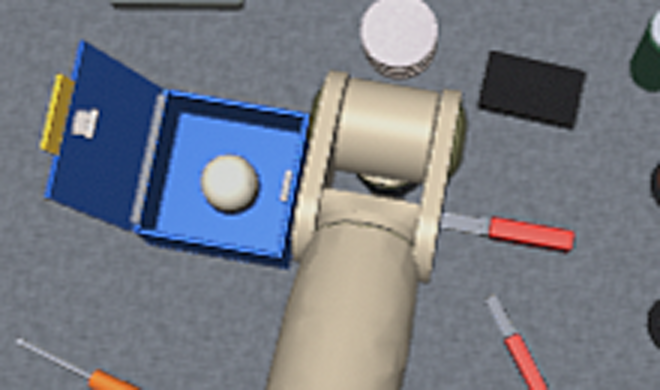

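The ball sits in the nest at crop (230,183), within 1 mm of the ring's axis. The lid is open, and the chisel lies on the counter at (530,233). I'll hand the job in.

```bash
python3 -c "
from h import *
print(r.finish_job())"
```

```text
the job is handed in; nothing more can be done
None
```

I handed the job in at about 18 s: the chisel pried the lid open and lies back on the counter, and the white marble ball rests within about 1 mm of the ring's axis. The hand-in gave no verdict.

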